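# Change over the tilt-bin dispenser for the next flash-point test

## Task

Change the tilt-bin dispenser over for the next flash-point test: first push the blue bin, which was left hanging open, back until it clicks fully shut, then tip the red bin all the way forward and leave it open so that a brass cup can be taken from it. Leave the yellow bin shut and the amber sample bottle standing where it is.

Things in the scene. Friction and masses are not known exactly. Their poses are not given: they have to be found in the camera images.
- rack: Fixed base plate, 125 x 350 x 10 mm, of the dispenser: three white units in a row, 113 mm apart, colours in any order, roof 160 mm above the bench. Origin: centre of its underside; -x is the way all fronts face (away from the robot, to world +x within 0.3 rad), y along the row. Each bin has a flat coloured front panel 102 mm wide, 6 mm thick, 146 mm high, pivoted at its bottom 20 mm above the bench.
- blue_bin (a joint): Tilt of the blue bin in rad: 0 shut, 0.65 fully forward (stop). Starts open, 0.40 to 0.62. It stays at any angle where it is left (stiff pivot, 1 to 3 N at the tab), but near 0.05 it passes a sprung catch (4 to 6 N at the tab): pushed past that it clicks and snaps shut (reads under 0.02).
- blue_tab (a point): Centre of the blue bin's pull tab: upright plate 40 mm wide, 8 mm thick, in the middle of the front panel's top edge, 30 mm above it. Shut: centre 177 mm above the bench, tab top 32 mm above the roof, roof edge 5 mm behind the centre. Axes tilt with the bin: z up the panel (pivot line 157 mm down -z), y along the row, -x out of the front, the way it tips.
- red_bin (a joint): Tilt of the red bin (brass cups in its tub): same sizes, mechanism and values as the blue one; starts shut at 0. Some 4 to 7 N forward on its tab frees the catch.
- red_tab (a point): Centre of the red bin's pull tab; sizes and axes as for the blue tab.
- yellow_bin (a joint): Tilt of the yellow bin: same kind, starts shut at 0.
- sample_bottle: Loose amber bottle with black cap, 60 mm in diameter, 140 mm high, 0.35 kg, standing on the bench beside one end of the dispenser; origin at the centre of its underside, z up its axis.
There are look-alikes about, which are no part of the job. Of the things that look like the sample_bottle, the largest one is meant.

How it is judged (in metres and radians):
On the way, in this order (a step that is already met when the one before it is completed fails the run):
1. the blue bin is clicked shut while the red bin is still shut (value of joint blue_bin below 0.04 rad and value of joint red_bin below 0.1 rad), for 0.2 s.
2. the red bin is tipped fully forward (value of joint red_bin above 0.47 rad), for 0.2 s.
At the end, for the whole second after the job is handed in: The blue and yellow bins are clicked shut (under 0.04 rad), the red bin stands tipped forward to within 10 degrees of its stop (over 0.47 rad) and is at rest, and the amber bottle stands upright within 30 mm of where it was (value of joint each of blue_bin, yellow_bin below 0.04 rad and value of joint red_bin above 0.47 rad and velocity of joint red_bin between -0.1 and 0.1 rad/s and angle between sample_bottle's own z axis and vertical below 0.17 rad and distance of sample_bottle from where it was at the start of the episode below 0.03 m); the robot touches nothing.
It fails at once if the yellow bin is pulled open (value of joint yellow_bin above 0.15 rad).
It fails at once if the amber bottle is knocked over (angle between sample_bottle's own z axis and vertical above 0.6 rad).
It also fails if it takes over 45 s, if anything falls off the work surface, if the arm or the gripper's body presses on something with over 40 N, if the wrist force passes 120 N, or if a joint passes its speed limit or range.

## Robot

A 7-joint arm with a two-finger parallel gripper is mounted at the origin on the work surface. World frame = base frame: x ahead of the robot, y to its left, z up, the work surface at z = 0. Lengths are in mm, angles in rad, forces in N, time in s.
With the tool pointing down it reaches from about 425 to 875 mm from the base axis. Payload 4.7 kg.
Tool frame: the origin (TCP) lies on the centre line of the jaws, within the pads' length; the fingertips stand 22 mm ahead of it and the grasp point (between the pads) lies 3 mm ahead of it; z points along the fingers, y is the line along which they close (so a half turn about z gives the same grasp; the last joint's range is limited). The gripper opens to 87 mm and grips with 3 to 60 N. Pads are 19 mm wide; open, the fingers measure 117 mm over their backs; the gripper's body (75 mm by 190 mm) begins 51 mm behind the grasp point.
Start: joints at [1.243, 0.321, -0.07, 1.45, 0.023, 1.371, -0.057], TCP at [217.85, -612.425, 244.587] pointing down, gripper open.
Joint ranges: [-2.86, 2.86], [-0.3, 2.09], [-1.38, 1.24], [0.06, 2.45], [-1.56, 4.7], [0.09, 2.05], [-2.69, 2.69]. Speed limits (rad/s): [2.57, 2.57, 3.14, 3.14, 3.14, 3.14, 3.14].

## Interface

Orientations are given as a rotation vector (axis times angle).
In Python, from rig import r gives the robot as it stands.
- The arm moves only by the tool move_arm, never from a script. Its arguments are lists of equal length, an entry for each row: "slide": the shift along the tool's x, y, z normalised to -1 to 1, where 1 is 100 mm, a list of three; "twist": the turn, a rotation vector about the tool's x, y, z normalised to -1 to 1, where 1 is pi/4 rad, a list of three. In form: {"slide": [[x, y, z], ...], "twist": [[wx, wy, wz], ...]}. A call has 1 to 8 rows; each row is the pose to reach, as a shift and turn from the pose commanded when the call began, along the tool's axes at that moment; what a row does not reach only later rows make up. A row lasts 1/12 s, in which the tool goes at most 41.7 mm and 7.16 degrees, less where a joint would pass 70% of its speed; a pose out of reach is approached as far as the arm can. A call with a number of a shift or a turn outside -1 to 1 is refused whole. A call with a gripper value outside its range is refused whole. "jaw" is the finger opening in mm, from 0 to 87, set as the call begins (left out, the last holds). The fingers move at their own pace and stop on an object; the grip force is fixed at half the most. Time passes only in rows, so rows that repeat a pose let the fingers close. It gives the time, the measured TCP pose, the force, the opening and the grip force at its end, in the units of the state.
- r.read_state(): the state, without advancing time (a new reading comes with each control period).
- r.snapshot(name): name is "scene" or "top" or "wrist"; returns a dict with "frame" (420x560x3 uint8, red, green, blue), "z_map" (420x560 float32, mm along the optical axis (not along the pixel's ray), 0 where there is no reading), "mtx" (3x3 intrinsics, pixels), "camera_from_world" (4x4, takes a point from world to camera coordinates); the wrist camera has in their place "hand_eye" (4x4, takes a point from camera to tool coordinates, whose origin is the TCP and whose axes are the flange's). Camera axes: x right, y down, z forward; pixel columns grow to the right and rows downward; lengths in mm; the calibration is good to about 2 mm. A picture is of the moment at which its call begins: read the wrist's pose just before it.
- r.sign_off(): hands the job in; it is judged then, once.
Trained networks look in a picture, given as the dict that the camera call returned (one of the last four; its "shot" number tells which), for a name from the list of things; names that differ only in an ending like _2 or _b are one class to them, and where a whole thing is asked for, a point or a joint stands for the part that bears it (a point fixed in the world has none). Each returns a list of dicts, best first, with "p" (0 to 1); they miss things now and then, are a little off and sometimes report something else, mostly with a low value. They report only what shows in the picture. A call takes as long as a camera call. They do not tell look-alikes from the thing itself.
- r.spot_in(picture, target): "box" ([left, top, right, bottom] in pixels, round what is visible of it).
- r.trace(picture, target): "mask" (420x560 bool, what is visible of it) and "box" ([left, top, right, bottom] in pixels, round what is visible of it).
- r.spot_point(picture, target): "centre" ([row, column] in pixels: a listed point, or the origin of a listed thing).
The state is a dict: "clock": time; "joint_positions": joint angles; "qd": joint speeds; "effort": joint torques, N m; "tcp_pos": TCP position; "ee_rot": TCP orientation; "ft_force": force on the tool from outside, world axes, zero at the start; "torque": the same for the moment, N m; "opening": opening from 0.0 (shut) to 1.0 (fully open); "finger_force": force on a finger pad.
Only numpy, scipy, OpenCV 4.12 (cv2) and the standard library are available. Lean on these libraries where they do the work, as an engineer would, in place of code of your own. Each camera call takes 0.05 s, during which the arm holds its last target. There are 200 camera calls.

## Working session

There is one attempt and no reset: what is moved stays moved. The work goes in short steps, Python scripts to look and compute and a tool call to move; the robot and the scene stay as the last step left them, time stands still between calls to the robot, and variables do not carry over. Pictures are saved under pics/ and viewed, at most 10 in all, crops included, and the job is handed in when it is done.

Besides the shell and the picture viewer there is one more tool, called after "Emit:" as name(argument=value, ...) on one line, values as JSON. move_arm: Moves the arm, as the interface text tells. Its arguments: {"type":"object","properties":{"slide":{"type":"array","items":{"type":"array","items":{"type":"number"}}},"twist":{"type":"array","items":{"type":"array","items":{"type":"number"}}},"jaw":{"type":"number"}},"required":["slide","twist"]}

```bash
mkdir -p pics; cat > h.py <<'E'
import numpy as np, cv2
from rig import r
from scipy.spatial.transform import Rotation as R
def world(s,u,v):
    z=s["z_map"][int(round(v)),int(round(u))]; K=s["mtx"]
    p=np.array([(u-K[0,2])/K[0,0]*z,(v-K[1,2])/K[1,1]*z,z,1.])
    return (np.linalg.inv(s["camera_from_world"])@p)[:3]
def cloud(s,mask):
    v,u=np.nonzero(mask&(s["z_map"]>0)); z=s["z_map"][v,u]; K=s["mtx"]
    P=np.stack([(u-K[0,2])/K[0,0]*z,(v-K[1,2])/K[1,1]*z,z,np.ones_like(z)])
    return (np.linalg.inv(s["camera_from_world"])@P)[:3].T
E
python3 - <<'E'
from h import *
print(r.read_state())
for n in ("scene","top"):
    s=r.snapshot(n); cv2.imwrite(f"pics/{n}0.png",s["frame"][:,:,::-1])
    print(n, np.linalg.inv(s["camera_from_world"])[:3,[2,3]].T.round(2).tolist())
    for t in ("blue_tab","red_tab","sample_bottle","rack"):
        for d in r.spot_point(s,t)[:4]:
            c=d["centre"]; 
            try: w=world(s,c[1],c[0]).round(0)
            except Exception as e: w=e
            print(t,np.round(d["p"],2),np.round(c),w)
E
```

```text
{'clock': 0.0, 'joint_positions': array([ 1.24310938,  0.32186371, -0.07006161,  1.45166586,  0.02260488,
        1.37076769, -0.05687814]), 'qd': array([-0.00223707,  0.00037651,  0.00022721, -0.00242591,  0.00096919,
       -0.00057126, -0.00074301]), 'effort': array([-1.53342253e-04, -4.91274619e+01, -4.03958475e-01, -3.12529314e+01,
       -6.37789420e-02,  4.36821766e-02,  1.80785332e-04]), 'tcp_pos': array([ 217.63468363, -611.95388513,  243.43942897]), 'ee_rot': array([-3.09397983e+00, -5.33998830e-01,  6.78098027e-04]), 'ft_force': array([-0.71129614,  0.55627339, -0.30045205]), 'torque': array([-0.00564296, -0.02037893, -0.03821818]), 'finger_force': 0.0, 'opening': 1.0088739397093427}
scene [[-0.38, -0.44, -0.81], [850.49, 568.64, 937.62]]
blue_tab 0.67 [216. 221.] [591.  89. 169.]
red_tab 0.71 [152. 202.] [538. -44. 178.]
sample_bottle 0.78 [311. 357.] [481. 332.  47.]
sample_bottle 0.75 [275. 383.] [396. 311.  52.]
sample_bottle 0.58 [299. 431.] [357. 399.  41.]
top [[0.16, 0.03, -0.99], [331.08, 110.2, 897.9]]
blue_tab 0.56 [142. 301.] [590.  83. 163.]
red_tab 0.73 [168. 377.] [535. -47. 190.]
sample_bottle 0.89 [267. 196.] [362. 276.  97.]
sample_bottle 0.8 [280. 153.] [337. 368.  58.]
sample_bottle 0.74 [221. 189.] [455. 299.  73.]
```

View pics/scene0.png

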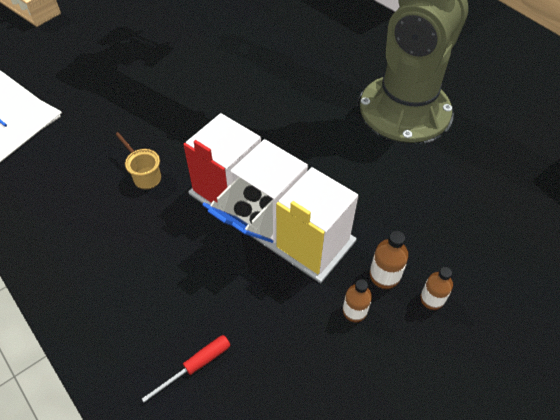

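View pics/top0.png

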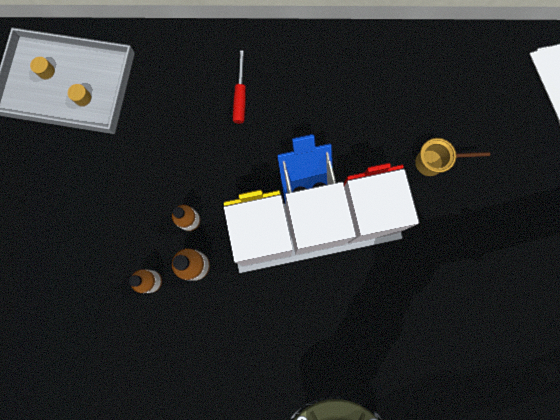

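The scene view shows red (202,152), blue open in the middle (240,222) and yellow (300,212). The bottles are at (388,262), (357,300) and (436,290); the largest is (388,262), top view (190,265), at yellow's end, away from my path. Look-alikes for the red and blue tabs: the screwdriver's red handle at scene (207,355), top (238,103), which isn't on the rack, and the blue pen at scene (2,123). The tabs sit on the rack.

```bash
python3 - <<'E'
from h import *
S=r.read_state(); M=R.from_rotvec(S["ee_rot"]).as_matrix(); print("tool axes cols\n",M.round(3))
for n in ("scene","top"):
    s=r.snapshot(n); f=s["frame"].astype(int); Rr,G,B=f[...,0],f[...,1],f[...,2]
    P=cloud(s,(f.min(2)>150)); k=(abs(P[:,2]-160)<8)&(P[:,0]>300)
    q=P[k]; box=cv2.minAreaRect(q[:,:2].astype(np.float32)); print(n,"roof z",np.median(q[:,2]).round(1),box)
    for c,m in dict(red=(Rr>90)&(G<60)&(B<60),blue=(B>90)&(Rr<70),yellow=(Rr>110)&(G>90)&(B<80)).items():
        P=cloud(s,m); k=(P[:,0]>420)&(P[:,0]<720)&(abs(P[:,1])<260)
        q=P[k]; 
        if c=="blue":
            C=q.mean(0); u,sv,vt=np.linalg.svd(q-C,full_matrices=False); print("  blue normal",vt[2].round(3),"tilt",np.arcsin(abs(vt[2][2])).round(3), "res",sv[2]/len(q)**.5)
            t=q[q[:,0]>np.percentile(q[:,0],98)-8]
        else: t=q[q[:,2]>176]
        print("  ",c,len(q),len(t),"zmax",np.percentile(q[:,2],99).round(1),"tab mean",t.mean(0).round(1),"range",t.min(0).round(0),t.max(0).round(0))
    # close crop of rack
    if n=="top": cv2.imwrite("pics/crop.png",cv2.resize(s["frame"][120:290,120:460,::-1],None,fx=2.3,fy=2.3))
E
```

```text
tool axes cols
 [[ 0.942  0.335 -0.   ]
 [ 0.335 -0.942 -0.   ]
 [-0.     0.    -1.   ]]
scene roof z 160.8 ((456.9037170410156, 49.20011901855469), (105.71469116210938, 331.7184753417969), 12.894792556762695)
   red 1658 97 zmax 190.9 tab mean [537.3 -43.8 185. ] range [530. -64. 177.] [542. -27. 193.]
  blue normal [ 0.84   0.257 -0.478] tilt 0.499 res 4.47974066144793
   blue 473 85 zmax 170.6 tab mean [596.   77.1 166.8] range [592.  30. 140.] [602. 100. 171.]
   yellow 2817 105 zmax 187.5 tab mean [486.9 174.3 183.6] range [479. 156. 176.] [492. 192. 192.]
top roof z 160.0 ((457.6519775390625, 47.56733703613281), (101.67475891113281, 330.13372802734375), 13.03059196472168)
   red 545 146 zmax 194.1 tab mean [534.5 -48.7 189.2] range [528. -69. 176.] [542. -30. 196.]
  blue normal [-0.84  -0.405  0.361] tilt 0.37 res 16.953235653976904
   blue 2031 44 zmax 168.7 tab mean [6.428e+02 5.960e+01 2.000e-01] range [618.  11.  -2.] [665. 127.   3.]
   yellow 1056 145 zmax 193.0 tab mean [483.6 170.  188.9] range [477. 150. 176.] [491. 189. 194.]
```

View pics/crop.png

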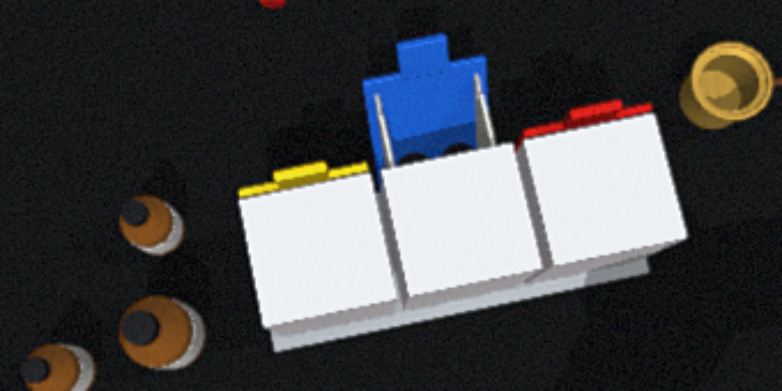

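The crop confirms it: blue bin open in the middle (420,80), red tab (597,108), yellow tab (300,175), largest bottle (162,332). Rack yaw is about 0.228 rad. Now I align the tool with the rack and approach with the jaws closed.

Emit:
move_arm(slide=[[0.5, -0.5, 0], [1, -1, 0], [1, -1, 0], [1, -1, 0], [1, -1, 0]], twist=[[0, 0, 0.145], [0, 0, 0.145], [0, 0, 0.145], [0, 0, 0.145], [0, 0, 0.145]], jaw=0)

```text
clock: 1.02
tcp_pos: [282.4, -480.3, 245.3]
ee_rot: [-3.119, -0.369, -0.003]
ft_force: [0.2, -0.2, 0.3]
opening: 0.707
finger_force: 0.0
```

Emit:
move_arm(slide=[[0.5, -0.5, 0], [1, -1, 0], [1, -1, 0], [1, -1, 0]], twist=[[0, 0, 0], [0, 0, 0], [0, 0, 0], [0, 0, 0]])

```text
clock: 1.35
tcp_pos: [356.7, -360.2, 245.0]
ee_rot: [-3.119, -0.366, -0.003]
ft_force: [0.7, 0.8, -0.4]
opening: 0.405
finger_force: 0.0
```

Emit:
move_arm(slide=[[0.5, -0.5, 0], [1, -1, 0], [1, -1, 0], [1, -1, 0]], twist=[[0, 0, 0], [0, 0, 0], [0, 0, 0], [0, 0, 0]])

```text
clock: 1.68
tcp_pos: [431.4, -239.7, 245.2]
ee_rot: [-3.119, -0.367, -0.004]
ft_force: [-0.3, 1.0, 0.1]
opening: 0.096
finger_force: 0.0
```

Emit:
move_arm(slide=[[0.5, -0.5, 0], [1, -1, 0], [1, -1, 0], [1, -1, 0]], twist=[[0, 0, 0], [0, 0, 0], [0, 0, 0], [0, 0, 0]])

```text
clock: 2.02
tcp_pos: [505.8, -119.3, 245.2]
ee_rot: [-3.118, -0.366, -0.005]
ft_force: [-0.4, 0.4, 0.1]
opening: 0.007
finger_force: 0.0
```

Emit:
move_arm(slide=[[0.5, -0.5, 0], [1, -1, 0], [1, -1, 0], [1, -1, 0]], twist=[[0, 0, 0], [0, 0, 0], [0, 0, 0], [0, 0, 0]])

```text
clock: 2.35
tcp_pos: [580.1, 0.9, 244.9]
ee_rot: [-3.117, -0.365, -0.004]
ft_force: [-0.1, 0.4, 0.3]
opening: 0.003
finger_force: 0.0
```

Emit:
move_arm(slide=[[0.45, -0.38, 0], [0.85, -0.76, 0], [0.85, -0.76, 0], [0.85, -0.76, 0], [0.85, -0.76, 0.4], [0.85, -0.76, 0.73], [0.85, -0.76, 0.73]], twist=[[0, 0, 0], [0, 0, 0], [0, 0, 0], [0, 0, 0], [0, 0, 0], [0, 0, 0], [0, 0, 0]])

```text
clock: 2.93
tcp_pos: [639.8, 85.7, 164.1]
ee_rot: [3.12, 0.355, -0.019]
ft_force: [-1.2, -1.0, -1.1]
opening: 0.005
finger_force: 0.0
```

```bash
python3 - <<'E'
from h import *
s=r.snapshot("scene"); cv2.imwrite("pics/b1.png",cv2.resize(s["frame"][80:320,100:420,::-1],None,fx=2.4,fy=2.4))
p=r.read_state()["tcp_pos"]; f=np.array([.974,.227]); g=np.array([.227,-.974]); print(p,p[:2]@f,p[:2]@g)
E
```

```text
[641.34746898  86.13133918 167.65116639] 644.224248777097 61.693951098494004
```

View pics/b1.png

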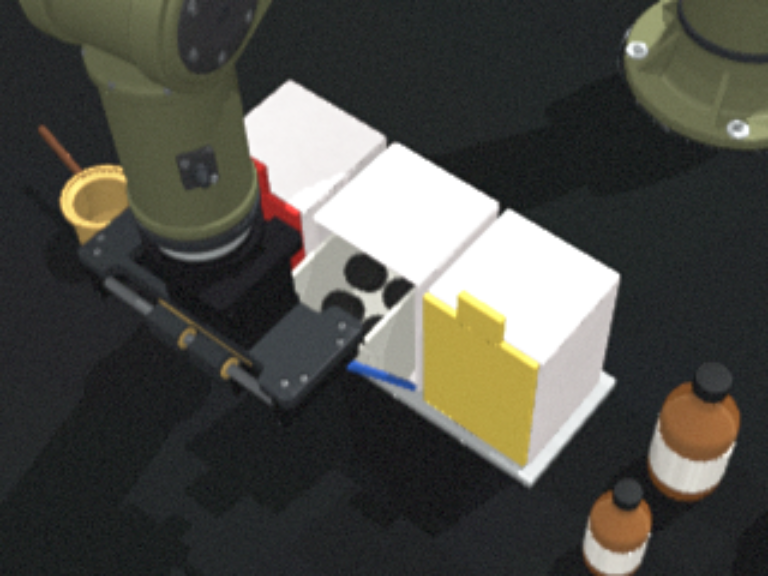

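The view shows the gripper in front of the blue panel (360,370), with yellow and the bottles clear. Now I push back.

Emit:
move_arm(slide=[[-0.2, -0.05, 0], [-0.4, -0.05, 0], [-0.55, -0.05, 0], [-0.7, -0.05, 0], [-0.85, -0.05, 0], [-1, -0.05, 0], [-1, -0.05, 0]], twist=[[0, 0, 0], [0, 0, 0], [0, 0, 0], [0, 0, 0], [0, 0, 0], [0, 0, 0], [0, 0, 0]])

```text
clock: 3.57
tcp_pos: [544.7, 69.8, 174.6]
ee_rot: [3.119, 0.355, 0.005]
ft_force: [0.1, 0.8, -0.3]
opening: 0.005
finger_force: 0.0
```

Emit:
move_arm(slide=[[-0.1, 0, 0], [-0.18, 0, 0], [-0.24, 0, 0], [-0.28, 0, 0], [-0.28, 0, 0], [-0.28, 0, 0]], twist=[[0, 0, 0], [0, 0, 0], [0, 0, 0], [0, 0, 0], [0, 0, 0], [0, 0, 0]])

```text
clock: 4.07
tcp_pos: [524.6, 65.6, 174.3]
ee_rot: [-3.12, -0.357, -0.027]
ft_force: [18.1, 3.4, -5.2]
opening: 0.001
finger_force: 9.0
```

```bash
python3 - <<'E'
from h import *
p=r.read_state()["tcp_pos"]; f=np.array([.974,.227]); g=np.array([.227,-.974]); print(p,p[:2]@f,p[:2]@g,r.read_state()["ft_force"])
s=r.snapshot("scene"); cv2.imwrite("pics/b2.png",cv2.resize(s["frame"][80:320,100:420,::-1],None,fx=2.4,fy=2.4))
E
```

```text
[524.57195414  65.57021026 174.31613586] 525.8175210653731 55.2124487929319 [18.14718023  3.41757578 -5.23307257]
```

View pics/b2.png

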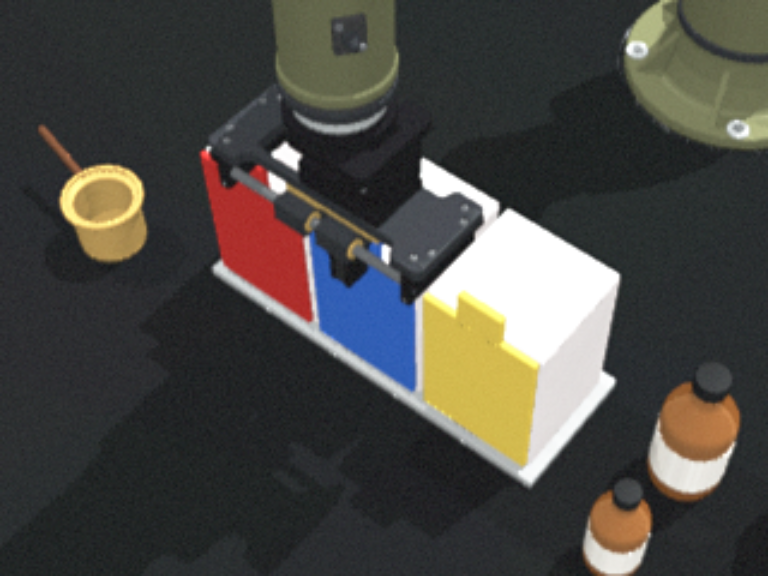

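Blue appears flush and is held at 18 N, with the finger 0.5 mm from the predicted shut position. Now I back off and rise.

Emit:
move_arm(slide=[[0.2, 0, 0], [0.35, 0, 0], [0.35, 0, -0.35], [0.35, 0, -0.75], [0.35, 0.3, -0.75], [0.35, 0.65, -0.75], [0.2, 1, -0.75], [0, 1, -0.75]], twist=[[0, 0, 0], [0, 0, 0], [0, 0, 0], [0, 0, 0], [0, 0, 0], [0, 0, 0], [0, 0, 0], [0, 0, 0]])

```text
clock: 4.78
tcp_pos: [541.3, -41.7, 246.4]
ee_rot: [3.12, 0.342, -0.0]
ft_force: [-1.2, -1.5, 0.3]
opening: 0.001
finger_force: 0.0
```

```bash
python3 - <<'E'
from h import *
S=r.read_state();p=S["tcp_pos"]; f=np.array([.974,.227]); g=np.array([.227,-.974]); print(p,p[:2]@f,p[:2]@g,S["ft_force"],R.from_rotvec(S["ee_rot"]).as_matrix().round(3).tolist())
s=r.snapshot("scene"); cv2.imwrite("pics/b3.png",cv2.resize(s["frame"][80:320,100:420,::-1],None,fx=2.4,fy=2.4))
F=s["frame"].astype(int); P=cloud(s,(F[...,2]>90)&(F[...,0]<70)); ab=P[:,:2]@np.c_[f,g]
k=(ab[:,0]>480)&(ab[:,0]<650)&(abs(ab[:,1]-55)<60)&(P[:,2]>20); q=np.c_[P[k,2],ab[k]]
for z in range(30,200,20):
    m=abs(q[:,0]-z)<10
    if m.sum(): print(z,m.sum(),np.median(q[m,1]).round(1))
E
```

```text
[541.29458291 -41.74034814 246.40069014] 517.7458647248072 163.52896940752086 [-1.19506914 -1.45748507  0.26553443] [[0.976, 0.216, -0.0], [0.216, -0.976, -0.002], [-0.001, 0.002, -1.0]]
30 206 512.6
50 217 512.6
70 232 512.6
90 236 512.7
110 243 512.7
130 264 512.8
150 263 512.7
170 144 513.5
190 85 513.6
```

View pics/b3.png

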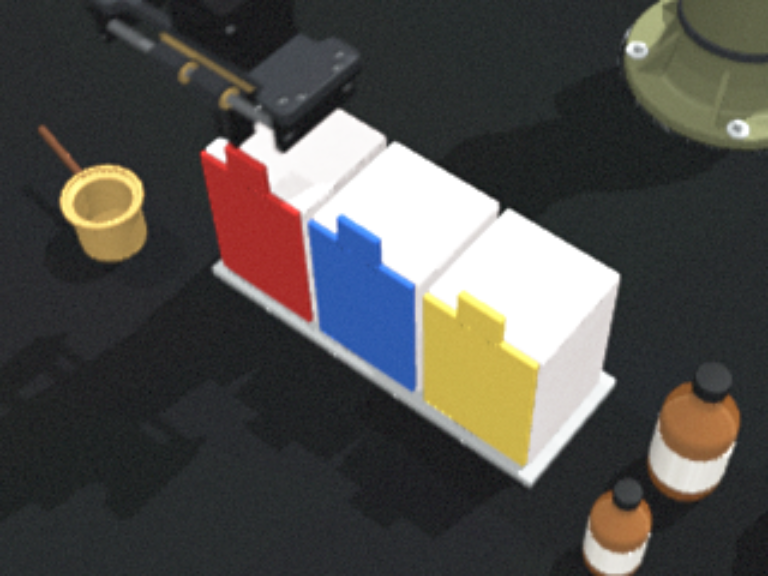

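Blue stands upright and flush (350,290): depth gives the panel at 512.7 at every height, so it is shut. Red tab is at (247,170). Next I go behind the red tab, above the roof.

Emit:
move_arm(slide=[[-0.35, 0.03, 0], [-0.35, 0.03, 0.0], [-0.35, 0.03, 0.3], [-0.35, 0.03, 0.5], [-0.35, 0.03, 0.56], [-0.35, 0.03, 0.56], [-0.35, 0.03, 0.56]], twist=[[0, 0, 0], [0, 0, 0], [0, 0, 0], [0, 0, 0], [0, 0, 0], [0, 0, 0], [0, 0, 0]])

```text
clock: 5.42
tcp_pos: [507.2, -43.5, 191.3]
ee_rot: [-3.121, -0.358, -0.0]
ft_force: [0.9, -0.5, 0.0]
opening: 0.001
finger_force: 0.0
```

Emit:
move_arm(slide=[[0.0, 0.07, 0], [0.1, 0.07, 0], [0.18, 0.07, 0], [0.26, 0.07, 0], [0.35, 0.07, 0.01], [0.45, 0.07, 0.03], [0.55, 0.07, 0.05], [0.64, 0.07, 0.08]], twist=[[0, 0, 0], [0, 0, 0], [0, 0, 0], [0, 0, 0], [0, 0, 0], [0, 0, 0], [0, 0, 0], [0, 0, 0]])

```text
clock: 6.08
tcp_pos: [572.3, -35.7, 182.5]
ee_rot: [-3.121, -0.357, -0.001]
ft_force: [-1.5, -1.9, 1.1]
opening: 0.004
finger_force: 0.8
```

```bash
python3 - <<'E'
from h import *
S=r.read_state();p=S["tcp_pos"]; f=np.array([.974,.227]); g=np.array([.227,-.974]); print(p,p[:2]@f,p[:2]@g,S["ft_force"])
s=r.snapshot("scene"); cv2.imwrite("pics/b4.png",cv2.resize(s["frame"][80:320,100:420,::-1],None,fx=2.4,fy=2.4))
E
```

```text
[572.2992616  -35.66198306 182.50440535] 549.3242106446024 164.6467038861542 [-1.46915846 -1.85538692  1.14087972]
```

View pics/b4.png

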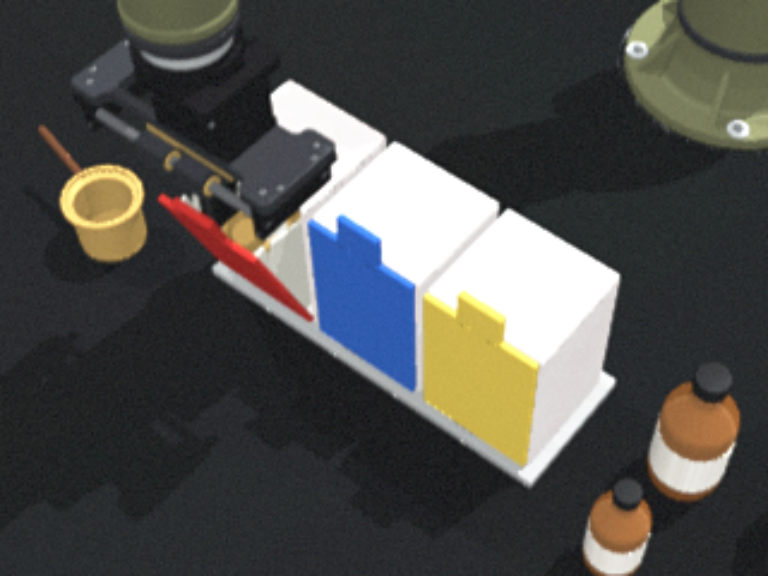

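Red is partly open (235,255), and blue and yellow are still shut. Continuing forward along the arc.

Emit:
move_arm(slide=[[0.08, 0, 0.02], [0.16, 0, 0.05], [0.24, 0, 0.08], [0.32, 0, 0.11], [0.4, 0, 0.13], [0.4, 0, 0.13], [0.4, 0, 0.13]], twist=[[0, 0, 0], [0, 0, 0], [0, 0, 0], [0, 0, 0], [0, 0, 0], [0, 0, 0], [0, 0, 0]])

```text
clock: 6.72
tcp_pos: [610.4, -26.5, 169.4]
ee_rot: [-3.121, -0.358, -0.001]
ft_force: [-0.3, -0.6, -0.7]
opening: 0.006
finger_force: 0.0
```

Emit:
move_arm(slide=[[-0.12, 0, 0], [-0.12, 0, -0.35], [-0.12, 0, -0.7], [-0.12, 0, -1], [-0.12, 0, -1], [-0.4, 0.3, -1], [-0.6, 0.6, -1], [-0.8, 0.9, -1]], twist=[[0, 0, 0], [0, 0, 0], [0, 0, 0], [0, 0, 0], [0, 0, 0], [0, 0, 0], [0, 0, 0], [0, 0, 0]])

```text
clock: 7.38
tcp_pos: [551.6, -133.4, 270.3]
ee_rot: [3.119, 0.36, 0.003]
ft_force: [0.8, -2.0, -0.9]
opening: 0.002
finger_force: 0.0
```

Emit:
move_arm(slide=[[-0.3, 0.4, 0], [-0.6, 0.7, 0], [-0.8, 1, 0], [-0.8, 1, 0], [-0.8, 1, 0]], twist=[[0, 0, 0], [0, 0, 0], [0, 0, 0], [0, 0, 0], [0, 0, 0]])

```text
clock: 7.8
tcp_pos: [494.9, -252.4, 269.7]
ee_rot: [3.121, 0.345, 0.0]
ft_force: [0.7, -1.0, -0.6]
opening: 0.003
finger_force: 0.0
```

```bash
python3 - <<'E'
from h import *
f=np.array([.974,.227]); g=np.array([.227,-.974]); S=r.read_state(); print(S["tcp_pos"],S["ft_force"],S["clock"])
s=r.snapshot("scene"); cv2.imwrite("pics/b5.png",cv2.resize(s["frame"][80:320,100:420,::-1],None,fx=2.4,fy=2.4))
for n in ("scene","top"):
    s=r.snapshot(n)
    for d in r.spot_point(s,"red_tab")[:1]:
        c=d["centre"]; w=world(s,c[1],c[0]); print(n,d["p"],w.round(),(w[:2]@f).round(), "tilt",np.arctan2(w[:2]@f-511,w[2]-20))
    for d in r.spot_point(s,"sample_bottle"): c=d["centre"]; print(n,np.round(c))
E
```

```text
[ 494.94524486 -252.35489118  269.73884024] [ 0.66074348 -1.00160762 -0.63078029] 7.8
scene 0.96 [632. -15. 158.] 612.0 tilt 0.6339553650506572
scene [296. 430.]
scene [313. 356.]
scene [275. 383.]
scene [178. 248.]
top 0.92 [628. -30. 153.] 605.0 tilt 0.6150159191687392
top [222. 191.]
top [282. 154.]
top [265. 196.]
```

View pics/b5.png

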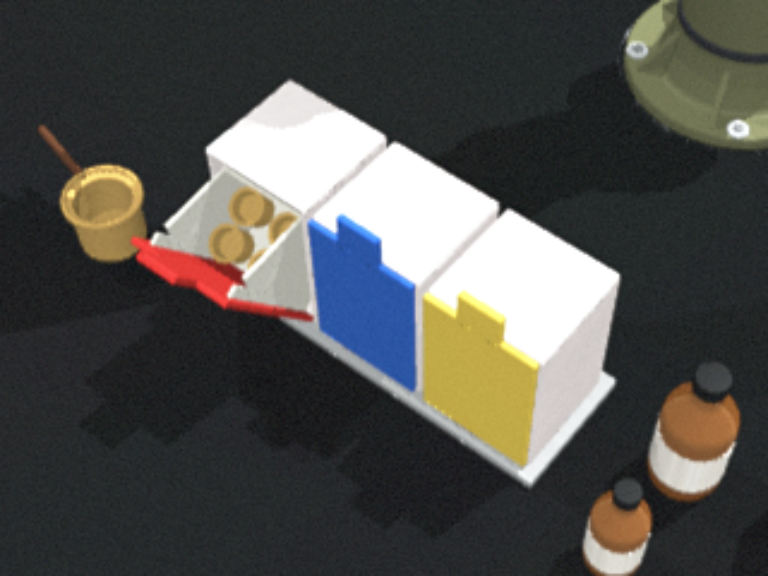

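Red stands open at about 0.62 rad (215,270). Blue and yellow are shut, the bottle at (698,430) hasn't moved, and the arm is clear.

```bash
python3 -c "
from rig import r
print(r.sign_off())"
```

```text
the job is handed in; nothing more can be done
None
```

The job is handed in (no verdict was returned): the blue bin is pushed fully shut, red is tipped open to about 0.62 rad, yellow is still shut, the amber bottle is unmoved, and the arm is clear of everything.

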